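# Lock the sprung battery cover with the flat key

## Robot

A 6-joint arm with a two-finger parallel gripper is mounted at the origin on the work surface; the furniture and walls round the work are solid. World frame = base frame: x ahead of the robot, y to its left, z up, the work surface at z = 0. Lengths are in mm, angles in rad, forces in N, time in s.
With the tool pointing down it reaches from about 350 to 875 mm from the base axis. Payload 4.2 kg.
Tool frame: the origin (TCP) lies between the finger pads; the fingertips stand 25 mm ahead of it and the grasp point (between the pads) lies 6 mm ahead of it; z points along the fingers, y is the line along which they close (so a half turn about z gives the same grasp; the last joint's range is limited). The gripper opens to 85 mm and grips with 20 to 120 N. Pads are 22 mm wide; open, the fingers measure 114 mm over their backs; the gripper's body (76 mm by 85 mm) begins 54 mm behind the grasp point. The pads swing forward as they close: fully open they stand 13 mm farther back than shut.
Start: joints at [-0.952, 0.385, 0.008, 0, -1.194, -0.259], TCP at [220.069, -584.952, 256.312] pointing down, gripper open.
Joint ranges: [-3.14, 3.14], [-1.21, 2.06], [-1.07, 1.41], [-3.16, 2.05], [-2.99, -0.16], [-3.1, 3.1]. Speed limits (rad/s): [2.79, 2.79, 3.14, 3.14, 3.14, 3.14].

## Interface

Orientations are given as a unit quaternion [x, y, z, w].
In Python, from bench import read_state, get_image, job_done gives the robot as it stands.
- The arm moves only by the tool play_rows, never from a script. Its argument "series" is a list of rows, each a list of 6 numbers: the shift along the world's x, y, z in mm, then the turn, a rotation vector about the world's x, y, z in units of 6 degrees (1.0 is 6 degrees). A call has 1 to 20 rows; each row shifts and turns the commanded pose from where the row before left it; what a row does not reach is not made up. A row lasts 1/12 s, in which the tool goes at most 41.7 mm and 7.16 degrees, less where a joint would pass 70% of its speed; a pose out of reach is approached as far as the arm can. A call is refused whole if a number of a shift passes 41.7 or a number of a turn 1, either way. A call with a gripper value outside its range is refused whole. "gripper" is the opening, from 0 (shut) to 1 (fully open), set as the call begins (left out, the last holds). The fingers move at their own pace and stop on an object; the grip force is fixed at half the most. Time passes only in rows, so rows that do not move let the fingers close. It gives the time, the measured TCP pose, the force, the opening and the grip force at its end, in the units of the state.
- read_state(): the state, without advancing time (a new reading comes with each control period).
- get_image(name): name is "side" or "top" or "wrist"; returns a dict with "image" (384x512x3 uint8, red, green, blue), "fx", "fy", "cx", "cy" (pixels), "eye" and "rotation" of the camera in the world. Camera axes: x right, y down, z forward; pixel columns grow to the right and rows downward; lengths in mm; the calibration is good to about 2 mm. The wrist camera is an equidistant fisheye: a pixel r from the principal point sees the ray r / f radians off the axis. A picture is of the moment at which its call begins. There is no depth.
- job_done(): hands the job in; it is judged then, once.
The state is a dict: "clock": time; "joints": joint angles; "joint_vel": joint speeds; "joint_efforts": joint torques, N m; "position": TCP position; "ee_rot": TCP orientation; "contact_force": force on the tool from outside, world axes, zero at the start; "wrist_torque": the same for the moment, N m; "gripper_width": finger opening in mm; "grasp_force": force on a finger pad.
Only numpy, scipy, OpenCV 4.12 (cv2) and the standard library are available. Lean on these libraries where they do the work, as an engineer would, in place of code of your own. Each camera call takes 0.05 s, during which the arm holds its last target. There are 200 camera calls.

## Task

The battery cover of the grey instrument box is standing up on its springs. Take the flat key from its holder, put its blade in the slot of the cover's fastener, push the cover down gently and turn the fastener a full quarter turn clockwise so that the cover stays locked down, with never more than 40 N between the key and the box, pressing or twisting. Then put the key back upright in its holder, fully home, and leave the other things on the bench where they are.

Things in the scene. Friction and masses are not known exactly. Their poses are not given: they have to be found in the camera images.
- flat_key: the flat key: from the bottom a steel blade 18 mm wide (its x) x 3 mm thick (its y) x 22 mm long, a steel collar 27 x 16 x 6 mm, and a black grip tab 26 mm wide (x) x 10 mm thick (y) x 48 mm high; 76 mm high in all, 70 g, loose, blade pointing down. Origin: centre of the blade's tip; z up along the key. It stands in the holder, collar on the holder's top, blade hidden in the pocket
- key_grip (a point): centre of the key's grip tab where it is best gripped (pinch it across its 10 mm thickness, along the key's y): 54 mm above the blade's tip, 26 mm above the collar's upper face, 22 mm below the top of the tab; same axes as the key
- holder: the key holder, a fixed aluminium block 70 (x) x 50 (y) x 32 mm high on the bench with one rectangular pocket in its top; origin at the centre of its underside
- pocket (a point): centre of the pocket's mouth, on top of the holder, 32 mm above the bench; the pocket is 21 mm along its x, 6 mm along its y, 26 mm deep, with a 1.5 mm chamfer; the key fits either way round, and its blade tip is 22 mm below this point when home
- battery_box: the grey instrument box, fixed, 130 (x) x 100 (y) x 45 mm high, with a grey cover 88 x 68 mm in its top; origin at the centre of its underside
- cover (a joint): height of the cover above its lowest position, m: 0 fully down (flush with the box's top), 0.008 fully up; springs push it up with about 2.5 N when up and 9 N when down, and it meets a hard stop at 0. When locked it stays at about 0.0025
- fastener (a joint): angle of the round steel fastener in the cover, rad: 0 unlocked, 1.57 locked, hard stop 1.75 (do not twist on against it), growing clockwise seen from above; turns stiffly (0.06 N m), blade play 0.1 rad. Its hidden tongue stops against the keeper at about 0.7 unless the cover is held pressed to below about 0.002; turned past that it holds the cover down
- slot_mouth (a point): centre of the fastener's top face, on its axis: the head is 34 mm across and stands 9 mm above the cover, its top is 54 mm above the bench with the cover fully down and 62 mm with the cover up. A straight slot 4.6 mm wide and 6 mm deep with 1 mm chamfers runs right across the head along this point's x; z up. The blade fits either way round
- solder_spool: a bystander: small blue and grey spool, 56 mm across and 44 mm high, standing; origin at the centre of its underside
- vial_1: a bystander: small brown bottle with a black cap, 27 mm across, 57 mm high, standing; origin at the centre of its underside
- gauge_block: a bystander: bare steel block 30 x 50 x 22 mm; origin at the centre of its underside
Things that resemble listed ones, but are neither listed nor needed, are in the scene too. What is shaped like the holder but purple is not meant.

How it is judged:
By the outcome, as a careful person would: the job done as asked, in the order asked, and still so for the second after the job is handed in, with the robot touching nothing.
It also fails if it takes over 58 s, if anything falls off the work surface, if the arm or the gripper's body presses on something with over 40 N, if the wrist force passes 120 N, or if a joint passes its speed limit or range.

## Working session

There is one attempt and no reset: what is moved stays moved. The work goes in short steps, Python scripts to look and compute and a tool call to move; the robot and the scene stay as the last step left them, time stands still between calls to the robot, and variables do not carry over. Pictures are saved under pics/ and viewed, at most 11 in all, crops included, and the job is handed in when it is done.

Besides the shell and the picture viewer there is one more tool, called after "Call:" as name([rows], argument=value, ...), one row to a line, values as JSON. play_rows: Moves the arm, as the interface text tells. Its arguments: {"type":"object","properties":{"series":{"type":"array","items":{"type":"array","items":{"type":"number"}}},"gripper":{"type":"number"}},"required":["series"]}

```bash
ls; mkdir -p pics
cat > h.py <<'E'
import numpy as np, cv2, json
from bench import read_state, get_image, job_done
def snap(n,f):
    d=get_image(n); im=d.pop("image"); cv2.imwrite(f"pics/{f}.png",im[...,::-1])
    json.dump({k:np.asarray(v).tolist() for k,v in d.items()},open(f"pics/{f}.json","w")); return im
def ray(f,u,v):
    d=json.load(open(f"pics/{f}.json")); x=(u-d["cx"])/d["fx"]; y=(v-d["cy"])/d["fy"]
    if f.startswith("wrist"):
        r=np.hypot(x,y); s=np.sin(r)/r if r>1e-9 else 1; c=np.array([x*s,y*s,np.cos(r)])
    else: c=np.array([x,y,1.])
    return np.array(d["eye"]),np.array(d["rotation"]).reshape(3,3)@c
def at(f,u,v,z):
    e,r=ray(f,u,v); return (e+r*(z-e[2])/r[2]).round(1)
def proj(f,p):
    d=json.load(open(f"pics/{f}.json")); c=np.array(d["rotation"]).reshape(3,3).T@(np.array(p)-d["eye"])
    if f.startswith("wrist"):
        t=np.arctan2(np.hypot(c[0],c[1]),c[2]); c=np.array([*(c[:2]/np.hypot(c[0],c[1])*t),1])
    return (c[0]/c[2]*d["fx"]+d["cx"]).round(1),(c[1]/c[2]*d["fy"]+d["cy"]).round(1)
E
python3 - <<'E'
from h import *
s=read_state(); print(s)
a=snap("top","top1"); b=snap("side","side1"); c=snap("wrist","wrist1")
cv2.imwrite("pics/topbig.png",cv2.resize(a,(800,600),interpolation=cv2.INTER_CUBIC)[...,::-1])
for f in("top1","side1","wrist1"): print(open(f"pics/{f}.json").read())
E
```

```text
pics
{'clock': 0.0, 'joints': array([-9.52427067e-01,  3.85584211e-01,  6.61436572e-03, -5.16140941e-04,
       -1.19401776e+00, -2.58597389e-01]), 'joint_vel': array([-0.00122195,  0.00031256, -0.00115835,  0.00093118, -0.00099318,
        0.00024544]), 'joint_efforts': array([ 9.32547628e-04, -3.92290986e+01,  1.88400275e+01,  4.18626487e+00,
       -4.64339013e-03,  1.79837798e-06]), 'position': array([ 219.86849666, -584.47341152,  255.19781384]), 'ee_rot': array([-1.78823560e-01,  9.83880519e-01,  1.09382678e-03, -2.48000293e-04]), 'contact_force': array([-0.14336779,  0.04633721, -0.7713237 ]), 'wrist_torque': array([-0.01293822, -0.02156331, -0.02633779]), 'grasp_force': 0.0, 'gripper_width': 85.24266097672596}
{"fx": 395.8454263898595, "fy": 395.8454263898595, "cx": 259.9091278237455, "cy": 190.31806101064615, "eye": [278.50668596932843, -78.41019627398876, 1104.9929998771293], "rotation": [-0.683513989105694, 0.7216600093021671, -0.07921872013310798, 0.07576181129889747]}
{"fx": 384.42583204179493, "fy": 384.42583204179493, "cx": 260.0331892879557, "cy": 196.80902393584867, "eye": [572.3384673075876, 812.863610385112, 633.653665233163], "rotation": [0.02908809932592949, 0.8715608839282363, -0.48903674235894873, -0.019456944949908263]}
{"fx": 297.3186396354542, "fy": 297.3186396354542, "cx": 250.94912858698032, "cy": 197.64232896248168, "eye": [152.73755279391594, -609.694009161455, 372.6688821551601], "rotation": [0.5637390605503781, 0.8136723738473557, 0.11676468617779091, 0.08063217539659971]}
```

View pics/topbig.png

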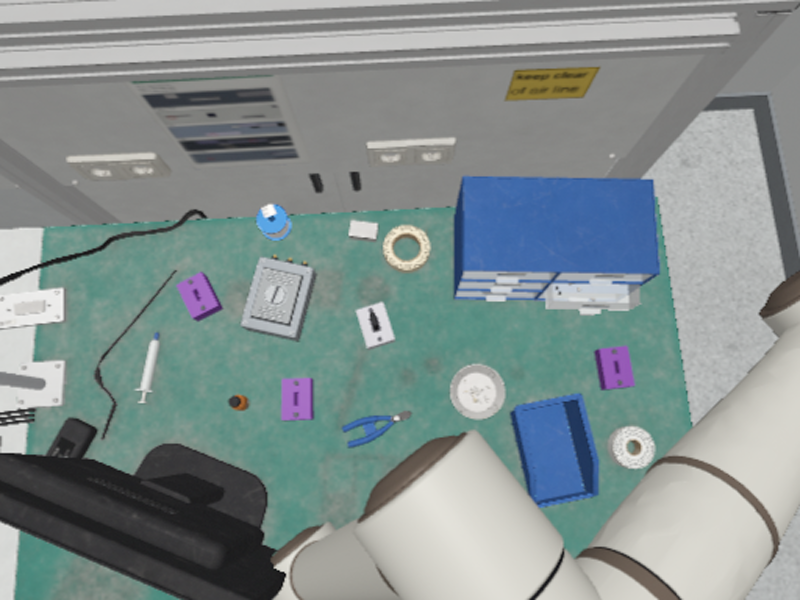

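View pics/side1.png

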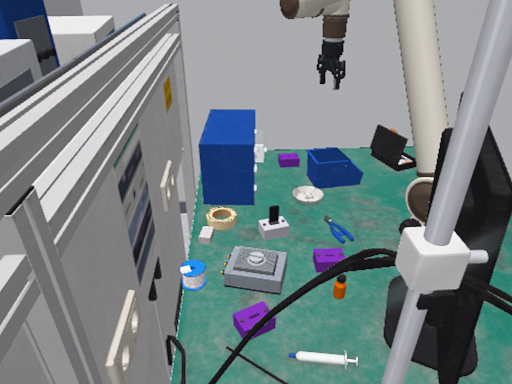

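The top view (800x600) shows the aluminium holder with the key at (375,322) and purple look-alikes at (198,296), (297,398) and (615,368). The grey box is at (278,297), with its fastener at (276,295). Candidates for "holder": the aluminium one is the only block with a black tab, so I choose it and check it in a crop.

```bash
sed -i 's/^import numpy.*/&\nfrom scipy.spatial.transform import Rotation as Ro/; s/np.array(d\["rotation"\]).reshape(3,3)/Ro.from_quat(d["rotation"]).as_matrix()/' h.py
python3 - <<'E'
from h import *
im=cv2.imread("pics/top1.png")
cv2.imwrite("pics/crop1.png",cv2.resize(im[155:230,150:262],None,fx=7,fy=7,interpolation=cv2.INTER_CUBIC))
for n,u,v,z in(("holder",375,326,32),("box",278,297,45),("head",276,295,62)): print(n,at("top1",u*.64,v*.64,z))
E
```

```text
holder [469.2 -32.8  32. ]
box [527.8 134.6  45. ]
head [527.5 134.6  62. ]
```

View pics/crop1.png

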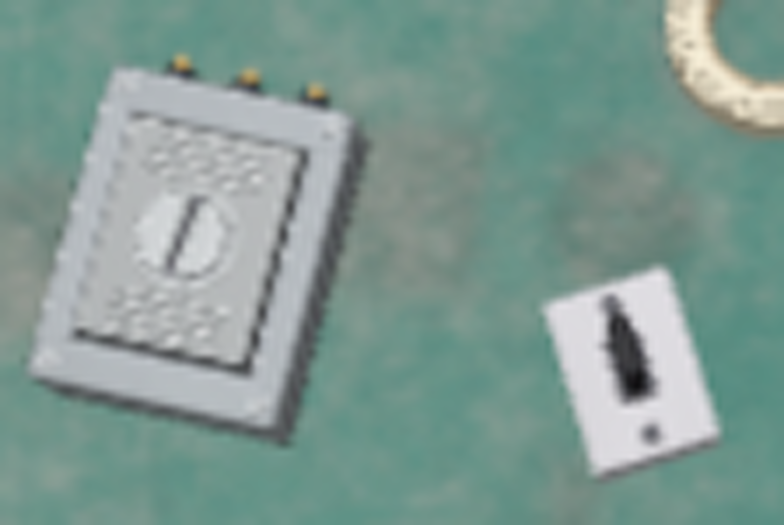

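The crop confirms it: aluminium holder corners at about (545,306), (664,266), (718,436), (594,476), with the black key tab in it. The slot in the fastener head runs from about (168,270) to (200,198).

Run:
```python
from h import *
A=lambda u,v,z: at("top1",150+(u+.5)/7-.5,155+(v+.5)/7-.5,z)
H=np.array([A(*p,32) for p in((545,306),(664,266),(718,436),(594,476))]);print(H,H.mean(0))
print([np.linalg.norm(H[i]-H[(i+1)%4]).round(1) for i in range(4)])
ang=lambda d:np.degrees(np.arctan2(d[1],d[0]))
print("holder x ang",ang(H[1]-H[2]),ang(H[0]-H[3]))
B=np.array([A(*p,45) for p in((112,66),(358,115),(278,432),(32,376))]);print(B,B.mean(0),[np.linalg.norm(B[i]-B[(i+1)%4]).round(1) for i in range(4)])
print("box ang",ang(B[1]-B[2]),ang(B[0]-B[3]))
S=A(183,237,62);a,b=A(168,270,62),A(200,198,62);print("slot",S,(a+b)/2,ang(b-a),np.linalg.norm(b-a))
print("key top",A(628,355,86),"base",A(610,300,86))
s=read_state();R=Ro.from_quat(s["ee_rot"]).as_matrix();print(R.round(3), "yaw of y", ang(R[:,1]))
```

```text
[[500.1   0.7  32. ]
 [513.7 -47.   32. ]
 [444.6 -65.   32. ]
 [431.5 -16.   32. ]] [472.475 -31.825  32.   ]
[np.float64(49.6), np.float64(71.4), np.float64(50.7), np.float64(70.6)]
holder x ang 14.600619781198748 13.681962847065181
[[604.2 168.2  45. ]
 [578.7  70.9  45. ]
 [453.4 104.5  45. ]
 [480.6 199.5  45. ]] [529.225 135.775  45.   ] [np.float64(100.6), np.float64(129.7), np.float64(98.8), np.float64(127.5)]
box ang -15.011077577991323 -14.21062612753848
slot [528.7 137.1  62. ] [529.95 136.65  62.  ] -24.133747852001783 30.572209602840267
key top [468.6 -33.6  86. ] base [489.9 -27.8  86. ]
[[-0.936 -0.352 -0.001]
 [-0.352  0.936  0.002]
 [ 0.     0.002 -1.   ]] yaw of y 110.60638155209567
```

Run:
```python
from h import *
for n,u,v in(("stand",200,490),("standR",265,490),("standtop",200,445)): print(n,at("top1",u*.64,v*.64,0),at("top1",u*.64,v*.64,250))
for u,v in((285,575),(0,455),(180,500),(285,600)): print("mon",[at("top1",u*.64,v*.64,z)[:2] for z in(100,250,400)])
print("side stand",at("side1",390,350,0),at("side1",470,370,0)); 
for u,v in((455,300),(655,280),(462,180)): print("cab",[at("top1",u*.64,v*.64,z)[:2] for z in(0,100,200)])
print("cab side",at("side1",254,201,0),at("side1",204,201,0)); e,r=ray("side1",256,111)
print("cab top z at y~-150",[ (e+r*t).round(0) for t in ((-100-e[1])/r[1],(-350-e[1])/r[1])])
```

```text
stand [206.7 280.    0. ] [222.9 198.9 250. ]
standR [200.7 168.9   0. ] [218.3 112.9 250. ]
standtop [281.8 281.4   0. ] [281.1 200.  250. ]
mon [array([ 82.7, 116.8]), array([111.9,  87.7]), array([141.1,  58.6])]
mon [array([283.2, 563.5]), array([282.5, 467.7]), array([281.8, 371.9])]
mon [array([200. , 278.3]), array([211.7, 225.1]), array([223.4, 171.8])]
mon [array([ 47.7, 117.2]), array([82.1, 88. ]), array([116.6,  58.8])]
side stand [286.9 355.2   0. ] [156.  406.4  -0. ]
cab [array([ 515.1, -179.6]), array([ 493.7, -170.5]), array([ 472.3, -161.3])]
cab [array([ 532.7, -550. ]), array([ 509.7, -507.3]), array([ 486.7, -464.6])]
cab [array([ 748.6, -209.7]), array([ 706.1, -197.8]), array([ 663.5, -186. ])]
cab side [ 516.9 -198.9    0. ] [ 671.8 -208.3    0. ]
cab top z at y~-150 [array([ 517., -100.,  322.]), array([ 502., -350.,  237.])]
```

Call:
play_rows([
  [15.6,34.5,-1.5,0,0,-0.07],
  [15.6,34.5,-1.5,0,0,-0.07],
  [15.6,34.5,-1.5,0,0,-0.07],
  [15.6,34.5,-1.5,0,0,-0.07],
  [15.6,34.5,-1.5,0,0,-0.07],
  [15.6,34.5,-1.5,0,0,-0.07],
  [15.6,34.5,-1.5,0,0,-0.07],
  [15.6,34.5,-1.5,0,0,-0.07],
  [15.6,34.5,-1.5,0,0,-0.07],
  [15.6,34.5,-1.5,0,0,-0.07],
  [15.6,34.5,-1.5,0,0,-0.07],
  [15.6,34.5,-1.5,0,0,-0.07],
  [15.6,34.5,-1.5,0,0,-0.07],
  [15.6,34.5,-1.5,0,0,-0.07],
  [15.6,34.5,-1.5,0,0,-0.07],
  [15.6,34.5,-1.5,0,0,-0.07],
  [0,0,0,0,0,0],
  [0,0,0,0,0,0],
], gripper=0.5)

```text
clock: 1.65
position: [470.0, -31.3, 231.8]
ee_rot: [-0.123, 0.992, 0.0, -0.001]
contact_force: [-0.9, 0.2, -0.7]
gripper_width: 43.1
grasp_force: 0.0
```

Run:
```python
from h import *
s=read_state();print(s["clock"],s["joints"].round(3),s["position"].round(1),s["ee_rot"].round(4),s["contact_force"].round(1))
c=snap("wrist","wrist2"); cv2.imwrite("pics/w2big.png",cv2.resize(c,(800,600),interpolation=cv2.INTER_CUBIC)[...,::-1])
for p in((472,-32,32),(472,-32,86),(529,136,62)): print(np.array(proj("wrist2",p))*1.5625)
```

```text
1.65 [ 0.28   0.143 -0.392 -0.    -1.037 -1.604] [470.  -31.3 231.8] [-1.227e-01  9.924e-01  0.000e+00 -5.000e-04] [-0.9  0.2 -0.7]
[390.78125 282.5    ]
[390.3125  303.28125]
[588.28125 417.8125 ]
```

View pics/w2big.png

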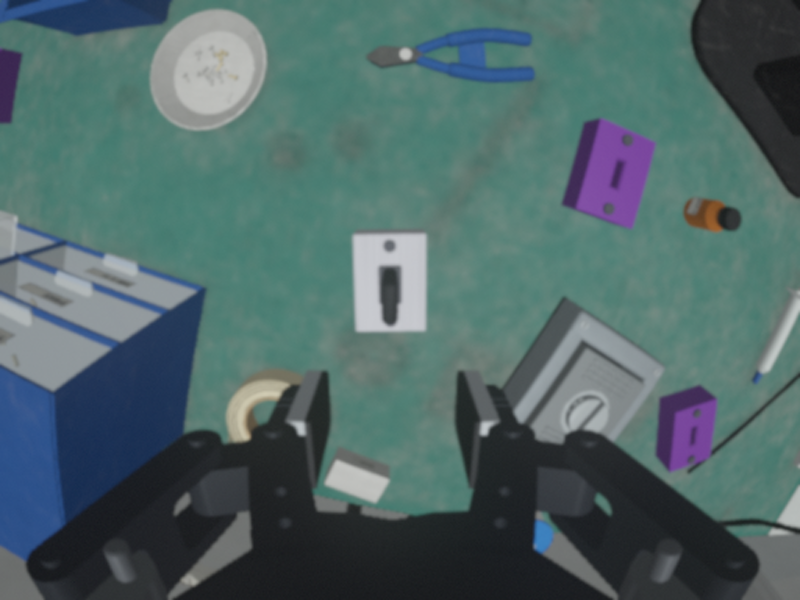

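The picture shows the holder centred near (390,282), with the key's collar at about (390,285) and the top of its tab at about (390,308). The fastener head is at (585,413). The cap side of the yaw matters: turning by −130° would break the j6 range, so I'll turn the key the other way in transit. Now a close crop of both.

Run:
```python
from h import *
im=cv2.imread("pics/wrist2.png")
f=lambda x0,y0:cv2.resize(im[y0:y0+66,x0:x0+44],None,fx=9,fy=9,interpolation=cv2.INTER_CUBIC)
cv2.imwrite("pics/crop2.png",np.hstack([f(228,146),f(352,232)]))
```

```text
(no output)
```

View pics/crop2.png

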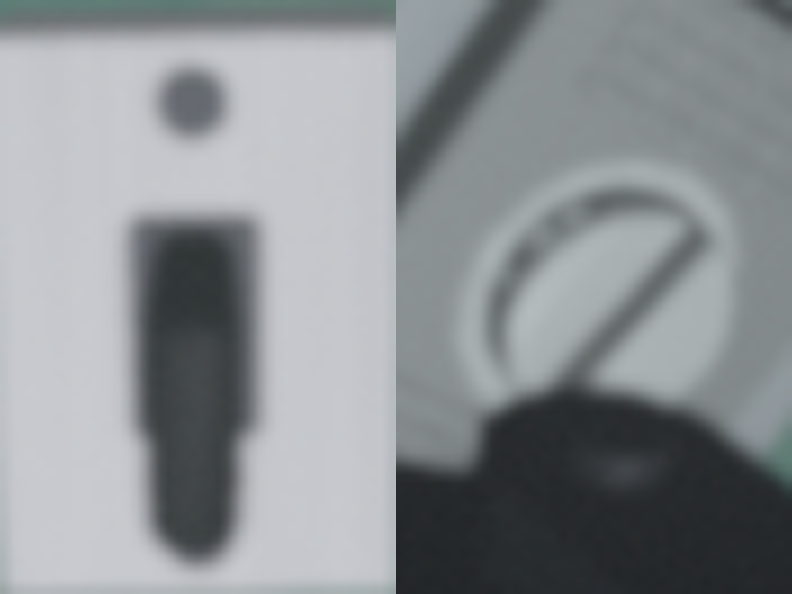

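The left crop shows the collar's top face from (133,220) to (255,432), so its centre is about (195,326); the top of the tab is at about (196,445). In the right crop the slot runs from its end at (708,235) towards (572,385), where the finger hides it.

Run:
```python
from h import *
K=lambda u,v,z: at("wrist2",228+(u+.5)/9-.5,146+(v+.5)/9-.5,z)
S=lambda u,v,z: at("wrist2",352+(u-396+.5)/9-.5,232+(v+.5)/9-.5,z)
ang=lambda d:np.degrees(np.arctan2(d[1],d[0]))
print("collar",K(195,326,38),K(133,220,38),K(255,220,38),K(255,432,38),K(138,432,38)); print("x ang", ang(K(194,220,38)-K(196,432,38)))
print("tabtop",K(196,445,86),K(196,325,86),K(198,560,86))
print("holder edges v",K(195,28,32),K(195,590,32),K(2,300,32))
a,b=S(708,235,62),S(572,385,62);print("slot",a,b,ang(a-b))
print("headtop", S(735,320,62),S(510,340,62),S(640,205,62))
```

```text
collar [471.9 -33.   38. ] [461.1 -43.2  38. ] [457.6 -29.2  38. ] [482.9 -22.8  38. ] [486.3 -36.5  38. ]
x ang -165.5365824936977
tabtop [473.  -32.2  86. ] [460.7 -35.3  86. ] [484.9 -29.1  86. ]
holder edges v [437.9 -41.5  32. ] [506.2 -24.5  32. ] [475.8 -56.2  32. ]
slot [514.4 143.2  62. ] [539.2 132.9  62. ] 157.44578472762763
headtop [525.6 153.1  62. ] [534.3 121.   62. ] [512.2 131.3  62. ]
```

Call:
play_rows([
  [0.4,-0.2,-20,0,0,0.01],
  [0.4,-0.2,-20,0,0,0.01],
  [0.4,-0.2,-20,0,0,0.01],
  [0.4,-0.2,-20,0,0,0.01],
  [0.4,-0.2,-20,0,0,0.01],
  [0.4,-0.3,-20,0,0,0.01],
  [0,0,-20,0,0,0],
  [0,0,-12,0,0,0],
  [0,0,-10,0,0,0],
  [0,0,0,0,0,0],
])

```text
clock: 2.53
position: [470.1, -35.9, 68.5]
ee_rot: [-0.123, 0.992, -0.0, -0.002]
contact_force: [0.8, 0.6, 0.1]
gripper_width: 42.8
grasp_force: 0.0
```

Call:
play_rows([
  [0,0,0,0,0,0],
  [0,0,0,0,0,0],
  [0,0,0,0,0,0],
  [0,0,0,0,0,0],
  [0,0,0,0,0,0],
  [0,0,0,0,0,0],
], gripper=0)

```text
clock: 3.03
position: [472.5, -34.2, 71.2]
ee_rot: [-0.124, 0.992, -0.0, 0.001]
contact_force: [-1.0, -0.6, 5.7]
gripper_width: 9.2
grasp_force: 61.0
```

Call:
play_rows([
  [0,0,5,0,0,0],
  [0,0,10,0,0,0],
  [0,0,20,0,0,0],
  [0,0,20,0,0,0],
  [0,0,25,0,0,0],
  [0,0,20,0,0,0],
  [4.8,14.2,0,0,0,0.99],
  [4.8,14.2,0,0,0,0.99],
  [4.8,14.2,0,0,0,0.99],
  [4.8,14.2,0,0,0,0.99],
  [4.8,14.2,0,0,0,0.99],
  [4.8,14.2,0,0,0,0.99],
  [4.8,14.2,0,0,0,0.99],
  [4.8,14.2,0,0,0,0.99],
  [4.8,14.2,0,0,0,0.99],
  [4.8,14.2,0,0,0,0.99],
  [4.8,14.2,0,0,0,0.99],
  [4.8,14.2,0,0,0,0.99],
])

```text
clock: 4.53
position: [529.5, 136.8, 170.1]
ee_rot: [-0.681, 0.732, 0.0, -0.0]
contact_force: [-0.4, -0.1, -0.9]
gripper_width: 9.5
grasp_force: 60.0
```

Call:
play_rows([
  [0,0,0,0,0,0.99],
  [0,0,0,0,0,0.99],
  [0,0,0,0,0,0.99],
  [0,0,0,0,0,0.99],
  [0,0,0,0,0,0.99],
  [0,0,0,0,0,0.99],
  [0,0,0,0,0,0.99],
  [0,0,0,0,0,0.99],
  [0,0,-5,0,0,0.99],
  [0,0,-5,0,0,0.99],
  [0,0,-5,0,0,0.99],
  [0,0,-5,0,0,0.99],
  [0,0,-5,0,0,0],
  [0,0,0,0,0,0],
  [0,0,0,0,0,0],
])

```text
clock: 5.78
position: [529.4, 136.0, 145.0]
ee_rot: [0.979, -0.202, -0.0, 0.0]
contact_force: [0.7, 0.0, -0.6]
gripper_width: 9.3
grasp_force: 60.0
```

Run:
```python
from h import *
P=[]
for i in range(6):
    s=read_state();P.append(np.r_[s["position"],s["contact_force"],s["wrist_torque"]])
    if i==0: c=snap("wrist","wrist3")
    elif i==1: t=snap("top","top3")
    elif i==2: d=snap("side","side3")
    else: get_image("top")
print(np.round(P,2)); print(s["joints"].round(3),s["ee_rot"].round(4))
f=lambda im,x,y,w,h,k:cv2.resize(im[y:y+h,x:x+w],None,fx=k,fy=k,interpolation=cv2.INTER_CUBIC)[...,::-1]
u,v=map(int,proj("side3",(530,137,80)));u2,v2=map(int,proj("wrist3",(530,137,62)));print(u,v,u2,v2)
cv2.imwrite("pics/m3.png",np.hstack([f(c,u2-50,v2-75,100,150,4),f(d,u-33,v-60,66,100,6)]))
```

```text
[[ 5.2944e+02  1.3605e+02  1.4500e+02  7.2000e-01  3.0000e-02 -5.5000e-01
  -1.0000e-02 -3.0000e-02 -0.0000e+00]
 [ 5.2971e+02  1.3618e+02  1.4538e+02  1.5000e+00  0.0000e+00 -4.6000e-01
   3.0000e-02 -1.0000e-02  2.0000e-02]
 [ 5.2981e+02  1.3624e+02  1.4554e+02  6.1000e-01  7.0000e-02 -7.4000e-01
   2.0000e-02 -0.0000e+00  2.0000e-02]
 [ 5.2985e+02  1.3624e+02  1.4564e+02  1.0000e-02  1.0000e-01 -8.1000e-01
  -7.0000e-02 -2.0000e-02  0.0000e+00]
 [ 5.2983e+02  1.3624e+02  1.4563e+02  3.5000e-01 -6.5000e-01 -1.0600e+00
   1.0000e-02  2.0000e-02 -3.0000e-02]
 [ 5.2980e+02  1.3622e+02  1.4564e+02  2.0000e-01  2.0000e-02 -1.6200e+00
   7.0000e-02  1.0000e-02 -1.0000e-02]]
[ 0.548  0.361 -0.336  0.    -0.873  0.617] [ 9.795e-01 -2.012e-01  2.000e-04 -2.000e-04]
256 250 249 214
```

View pics/m3.png

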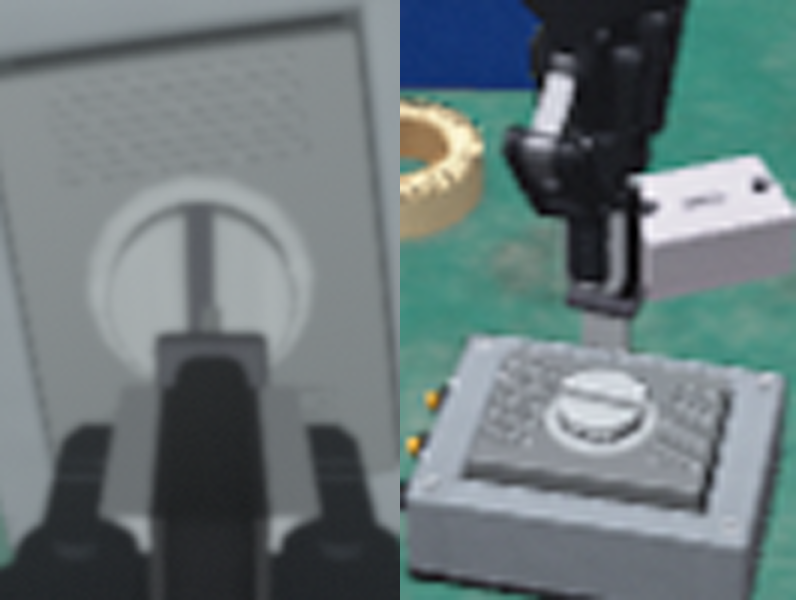

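The left panel (wrist) shows the slot nearly parallel to the blade, from (200,208) to (203,330); its centre column is about 201.5 against about 211 for the blade. The right panel shows the key hanging straight above the head, with the cover up.

Run:
```python
from h import *
W=lambda u,v,z: at("wrist3",199+(u+.5)/4-.5,139+(v+.5)/4-.5,z)
s=read_state();R=Ro.from_quat(s["ee_rot"]).as_matrix();t=s["position"]
ang=lambda d:np.degrees(np.arctan2(d[1],d[0]))
def L(n,u,v,z):
    p=W(u,v,z); print(n,p,"tool xy",(R.T@(p-t))[:2].round(1))
L("slot far",200,208,62);L("slot near",203,330,62);print("slot ang",ang(W(203,330,62)-W(200,208,62)),"tool x ang",ang(R[:,0]))
L("headL",108,290,62);L("headR",298,290,62)
L("blade edge",211,308,85);L("collar top L",155,340,113-0);L("collar R",268,340,113);L("tab topL",177,362,161);L("tab topR",245,362,161)
print(json.load(open("pics/wrist3.json")))
```

```text
slot far [546.3 130.4  62. ] tool xy [17.4 -1.1]
slot near [525.2 138.9  62. ] tool xy [-5.3 -0.6]
slot ang 158.0582745994367 tool x ang -23.21337975635968
headL [538.9 151.5  62. ] tool xy [  2.3 -17.6]
headR [525.4 120.3  62. ] tool xy [ 2.2 16.4]
blade edge [536.2 132.7  85. ] tool xy [7.3 0.7]
collar top L [544.3 137.6 113. ] tool xy [12.8 -7. ]
collar R [538.2 123.6 113. ] tool xy [12.7  8.3]
tab topL [557.9 127.1 161. ] tool xy [29.4 -2.7]
tab topR [555.4 121.4 161. ] tool xy [29.4  3.5]
{'fx': 297.3186396354542, 'fy': 297.3186396354542, 'cx': 250.94912858698032, 'cy': 197.64232896248168, 'eye': [595.2978540482601, 108.01461159443829, 262.30914905763234], 'rotation': [-0.5436586816998534, 0.8270833179082557, 0.11852018164818942, -0.07950716692430132]}
```

Call:
play_rows([
  [0.5,0.6,-3,0,0,0.1],
  [0.5,0.6,-3,0,0,0.07],
  [0,0,-4,0,0,0],
  [0,0,-4,0,0,0],
  [0,0,-4,0,0,0],
  [0,0,0,0,0,0],
  [0,0,-2,0,0,0],
  [0,0,-2,0,0,0],
  [0,0,-2,0,0,0],
  [0,0,-2,0,0,0],
  [0,0,0,0,0,0],
  [0,0,0,0,0,0],
  [0,0,0,0,0,0],
])

```text
clock: 7.17
position: [530.8, 137.4, 119.4]
ee_rot: [0.981, -0.192, 0.0, -0.0]
contact_force: [0.5, 0.1, -1.4]
gripper_width: 9.0
grasp_force: 60.0
```

Run:
```python
from h import *
c=snap("wrist","wrist4");d=snap("side","side4")
F=[]
for i in range(5): s=read_state();F.append(np.r_[s["position"],s["contact_force"],s["wrist_torque"]]);get_image("top")
print(np.mean(F,0).round(2))
f=lambda im,x,y,w,h,k:cv2.resize(im[y:y+h,x:x+w],None,fx=k,fy=k,interpolation=cv2.INTER_CUBIC)[...,::-1]
u,v=map(int,proj("side4",(530,137,70)))
cv2.imwrite("pics/m4.png",np.hstack([f(c,199,139,100,150,4),f(d,u-25,v-37,50,75,8)]))
```

```text
[ 5.3074e+02  1.3739e+02  1.1945e+02  1.0000e-02  6.0000e-02 -9.4000e-01
  2.0000e-02 -3.0000e-02  3.0000e-02]
```

View pics/m4.png

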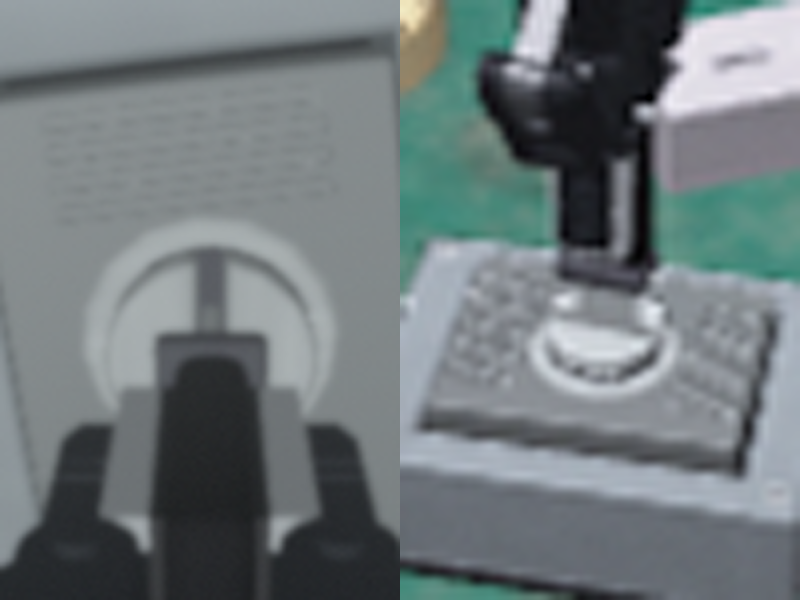

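The blade (211) is centred in the slot (195–228) and inside it with no force: the entry is good. Now press gently.

Call:
play_rows([
  [0,0,-1,0,0,0],
  [0,0,-1,0,0,0],
  [0,0,-1,0,0,0],
  [0,0,-1,0,0,0],
  [0,0,-1,0,0,0],
  [0,0,-1,0,0,0],
  [0,0,0,0,0,0],
  [0,0,0,0,0,0],
])

```text
clock: 8.18
position: [530.8, 137.3, 113.5]
ee_rot: [0.981, -0.192, 0.0, -0.0]
contact_force: [-0.7, 0.2, 3.4]
gripper_width: 9.2
grasp_force: 60.5
```

Call:
play_rows([
  [0,0,-1,0,0,0],
  [0,0,-1,0,0,0],
  [0,0,-1,0,0,0],
  [0,0,0,0,0,0],
  [0,0,0,0,0,0],
])

```text
clock: 8.6
position: [530.8, 137.4, 110.7]
ee_rot: [0.981, -0.192, 0.0, -0.0]
contact_force: [-2.3, -0.4, 5.9]
gripper_width: 9.3
grasp_force: 60.9
```

Call:
play_rows([
  [0,0,-1,0,0,0],
  [0,0,-1,0,0,0],
  [0,0,0,0,0,0],
  [0,0,0,0,0,0],
])

```text
clock: 8.93
position: [530.8, 137.4, 109.1]
ee_rot: [0.981, -0.192, 0.0, -0.0]
contact_force: [-2.2, 0.7, 8.1]
gripper_width: 9.0
grasp_force: 61.4
```

Call:
play_rows([
  [0,0,-0.5,0,0,0],
  [0,0,0,0,0,0],
  [0,0,0,0,0,0],
])

```text
clock: 9.18
position: [530.9, 137.4, 109.0]
ee_rot: [0.981, -0.192, 0.0, -0.0]
contact_force: [-3.2, 0.4, 9.6]
gripper_width: 9.2
grasp_force: 61.7
```

Call:
play_rows([
  [0,0,-0.5,0,0,0],
  [0,0,0,0,0,0],
  [0,0,0,0,0,-0.5],
  [0,0,0,0,0,-0.5],
  [0,0,0,0,0,-0.5],
  [0,0,0,0,0,-0.5],
  [0,0,0,0,0,-0.5],
  [0,0,0,0,0,-0.5],
])

```text
clock: 9.85
position: [531.3, 137.2, 109.0]
ee_rot: [0.939, -0.344, 0.001, -0.0]
contact_force: [-3.1, -1.8, 12.6]
gripper_width: 9.3
grasp_force: 61.7
```

Call:
play_rows([
  [0,0,0,0,0,-0.5],
  [0,0,0,0,0,-0.5],
  [0,0,0,0,0,-0.5],
  [0,0,0,0,0,-0.5],
  [0,0,0,0,0,0],
])

```text
clock: 10.27
position: [531.3, 137.0, 108.9]
ee_rot: [0.898, -0.44, 0.001, -0.0]
contact_force: [-2.3, -2.4, 10.9]
gripper_width: 9.4
grasp_force: 61.7
```

Run:
```python
from h import *
s=read_state();print(s["position"].round(2),s["contact_force"].round(2),s["wrist_torque"].round(3))
R=Ro.from_quat(s["ee_rot"]).as_matrix();print(np.degrees(np.arctan2(R[1,0],R[0,0])))
```

```text
[531.26 137.03 108.95] [-2.31 -2.37 10.92] [-0.665  0.863  0.056]
-52.200294821566146
```

Call:
play_rows([
  [0,0,0,0,0,-0.5],
  [0,0,0,0,0,-0.5],
  [0,0,0,0,0,-0.5],
  [0,0,0,0,0,-0.5],
  [0,0,0,0,0,-0.5],
  [0,0,0,0,0,-0.5],
])

```text
clock: 10.77
position: [531.1, 136.8, 108.9]
ee_rot: [0.818, -0.575, 0.001, 0.0]
contact_force: [-3.3, -2.7, 11.4]
gripper_width: 9.1
grasp_force: 61.8
```

```bash
cat > st.py <<'E'
from h import *
s=read_state();print(s["clock"],s["position"].round(2),s["contact_force"].round(2),s["wrist_torque"].round(3))
R=Ro.from_quat(s["ee_rot"]).as_matrix();print(np.degrees(np.arctan2(R[1,0],R[0,0])),s["joints"].round(2))
E
python3 st.py
```

```text
10.7667 [531.1  136.8  108.95] [-3.25 -2.74 11.37] [-0.895  0.954  0.062]
-70.24432594754867 [ 0.55  0.41 -0.37  0.   -0.79 -0.21]
```

Call:
play_rows([
  [0,0,0,0,0,-0.5],
  [0,0,0,0,0,-0.5],
  [0,0,0,0,0,-0.5],
  [0,0,0,0,0,-0.5],
  [0,0,0,0,0,-0.5],
  [0,0,0,0,0,-0.5],
  [0,0,0,0,0,-0.5],
  [0,0,0,0,0,-0.5],
  [0,0,0,0,0,-0.5],
  [0,0,0,0,0,-0.5],
  [0,0,0,0,0,0],
])

```text
clock: 11.68
position: [530.7, 136.6, 108.9]
ee_rot: [-0.641, 0.767, -0.001, -0.001]
contact_force: [-3.3, -2.6, 13.9]
gripper_width: 9.6
grasp_force: 61.9
```

```bash
python3 st.py
```

```text
11.6833 [530.68 136.58 108.93] [-3.29 -2.61 13.86] [-0.962  1.275  0.04 ]
-100.20815518845147 [ 0.55  0.41 -0.37  0.   -0.79 -0.73]
```

Call:
play_rows([
  [0,0,0,0,0,-0.5],
  [0,0,0,0,0,-0.5],
  [0,0,0,0,0,-0.5],
  [0,0,0,0,0,-0.5],
  [0,0,0,0,0,-0.5],
  [0,0,0,0,0,-0.4],
  [0,0,0,0,0,-0.3],
  [0,0,0,0,0,0],
  [0,0,0,0,0,0],
])

```text
clock: 12.43
position: [530.4, 136.6, 108.9]
ee_rot: [-0.505, 0.863, -0.001, -0.001]
contact_force: [-5.1, -3.4, 13.4]
gripper_width: 9.6
grasp_force: 62.0
```

```bash
python3 st.py
```

```text
12.4333 [530.37 136.57 108.91] [-5.11 -3.41 13.36] [-0.808  1.519  0.093]
-119.31512392164247 [ 0.55  0.41 -0.37  0.   -0.79 -1.06]
```

Call:
play_rows([
  [0,0,0,0,0,0.3],
  [0,0,0.5,0,0,0.3],
  [0,0,1,0,0,0],
  [0,0,1,0,0,0],
  [0,0,1,0,0,0],
  [0,0,1,0,0,0],
  [0,0,2,0,0,0],
  [0,0,2,0,0,0],
  [0,0,3,0,0,0],
  [0,0,5,0,0,0],
  [0,0,10,0,0,0],
  [0,0,10,0,0,0],
  [0,0,0,0,0,0],
  [0,0,0,0,0,0],
])

```text
clock: 13.6
position: [531.2, 137.7, 145.0]
ee_rot: [-0.532, 0.847, 0.0, 0.001]
contact_force: [-0.9, 0.4, -1.5]
gripper_width: 9.4
grasp_force: 60.1
```

```bash
python3 st.py
python3 - <<'E'
from h import *
c=snap("wrist","wrist5");d=snap("side","side5")
f=lambda im,x,y,w,h,k:cv2.resize(im[y:y+h,x:x+w],None,fx=k,fy=k,interpolation=cv2.INTER_CUBIC)[...,::-1]
u,v=map(int,proj("side5",(530,137,60)))
cv2.imwrite("pics/m5.png",np.hstack([f(c,199,139,100,150,4),f(d,u-33,v-50,66,100,6)]))
E
```

```text
13.6 [531.18 137.71 145.02] [-0.92  0.37 -1.46] [-0.012  0.044  0.003]
-115.76294228651425 [ 0.55  0.36 -0.33 -0.   -0.87 -1.  ]
```

View pics/m5.png

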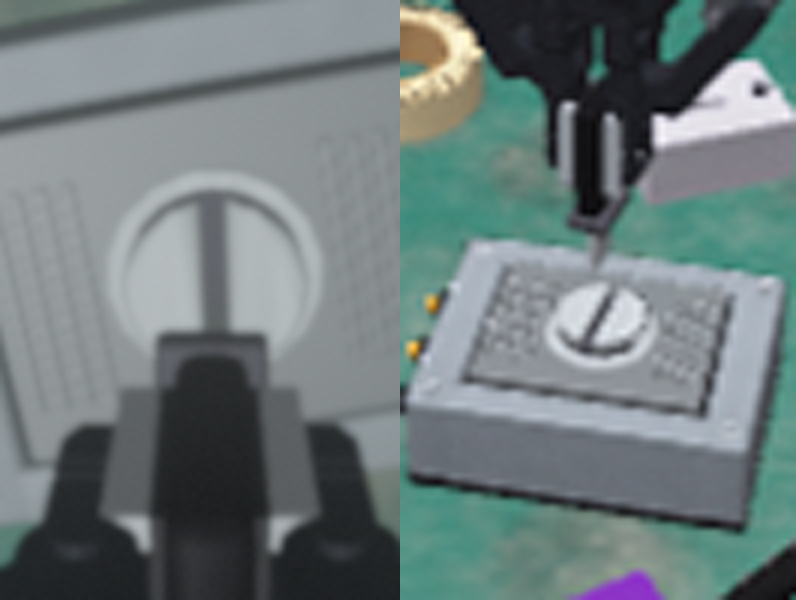

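The cover is down, nearly flush, and the slot has turned; in the left panel it runs from (214,196) to (217,330). I check the angle against the earlier −22°.

Run:
```python
from h import *
ang=lambda d:np.degrees(np.arctan2(d[1],d[0]))
im=cv2.imread("pics/wrist5.png",0).astype(float)
# slot dark centroid per row
def slot(f,v0,v1,z):
    im=cv2.imread(f"pics/{f}.png",0).astype(float);P=[]
    for v in range(v0,v1):
        w=np.clip(np.median(im[v,235:270])-6-im[v,242:262],0,None);P.append(at(f,(w*np.arange(242,262)).sum()/w.sum(),v,z)[:2])
    P=np.array(P);d=np.linalg.svd(P-P.mean(0))[2][0];return ang(d)%180,P.mean(0)
print(slot("wrist3",194,213,62),slot("wrist5",192,217,56.5))
```

```text
(np.float64(156.04103566205757), array([537.96842105, 134.05263158])) (np.float64(66.41967620991875), array([527.736, 132.316]))
```

The slot measures about 89.6° turned because of the blade play. That is a little short of a sure full quarter turn, and there is plenty of time, so I nudge it about 4° more without pressing.

Call:
play_rows([
  [-0.3,0.1,-6,0,0,0.2],
  [-0.3,0.1,-6,0,0,0.1],
  [0,0,-5,0,0,0],
  [0,0,-4,0,0,0],
  [0,0,0,0,0,0],
  [0,0,-2,0,0,0],
  [0,0,-2,0,0,0],
  [0,0,-2,0,0,0],
  [0,0,-2,0,0,0],
  [0,0,-2,0,0,0],
  [0,0,0,0,0,0],
  [0,0,0,0,0,0],
])

```text
clock: 14.7
position: [530.0, 137.5, 112.7]
ee_rot: [-0.545, 0.839, 0.0, -0.0]
contact_force: [0.1, -0.7, -0.5]
gripper_width: 9.2
grasp_force: 60.1
```

```bash
python3 st.py
```

```text
14.7 [530.03 137.51 112.73] [ 0.13 -0.69 -0.55] [-0.013  0.043 -0.015]
-113.96616192832953 [ 0.55  0.4  -0.37 -0.   -0.8  -0.97]
```

Call:
play_rows([
  [0,0,0,0,0,-0.4],
  [0,0,0,0,0,-0.4],
  [0,0,0,0,0,-0.3],
  [0,0,0,0,0,-0.3],
  [0,0,0,0,0,-0.2],
  [0,0,0,0,0,0],
  [0,0,0,0,0,0],
])

```text
clock: 15.28
position: [530.3, 137.5, 113.0]
ee_rot: [-0.473, 0.881, -0.0, 0.0]
contact_force: [0.4, -0.1, -1.7]
gripper_width: 9.3
grasp_force: 59.9
```

```bash
python3 st.py
```

```text
15.2833 [530.27 137.5  112.98] [ 0.38 -0.07 -1.65] [-0.319 -0.242  0.116]
-123.51582301811956 [ 0.55  0.4  -0.37  0.   -0.8  -1.14]
```

Call:
play_rows([
  [0,0,0,0,0,0.3],
  [0,0,0,0,0,0.3],
  [0,0,1.5,0,0,0],
  [0,0,2,0,0,0],
  [0,0,3,0,0,0],
  [0,0,6,0,0,0],
  [0,0,10,0,0,0],
  [0,0,15,0,0,0],
  [0,0,20,0,0,0],
  [0,0,0,0,0,0],
])

```text
clock: 16.12
position: [532.4, 138.6, 175.2]
ee_rot: [-0.501, 0.866, -0.001, 0.004]
contact_force: [0.2, -0.2, 0.1]
gripper_width: 9.3
grasp_force: 60.0
```

```bash
python3 st.py
python3 - <<'E'
from h import *
c=snap("wrist","wrist6");d=snap("side","side6")
f=lambda im,x,y,w,h,k:cv2.resize(im[y:y+h,x:x+w],None,fx=k,fy=k,interpolation=cv2.INTER_CUBIC)[...,::-1]
u,v=map(int,proj("side6",(530,137,70)))
cv2.imwrite("pics/m6.png",np.hstack([f(c,199,139,100,150,4),f(d,u-33,v-50,66,100,6)]))
E
```

```text
16.1167 [532.41 138.6  175.23] [ 0.17 -0.17  0.08] [-0.028 -0.121  0.052]
-119.89883975474412 [ 0.55  0.33 -0.3   0.   -0.93 -1.07]
```

View pics/m6.png

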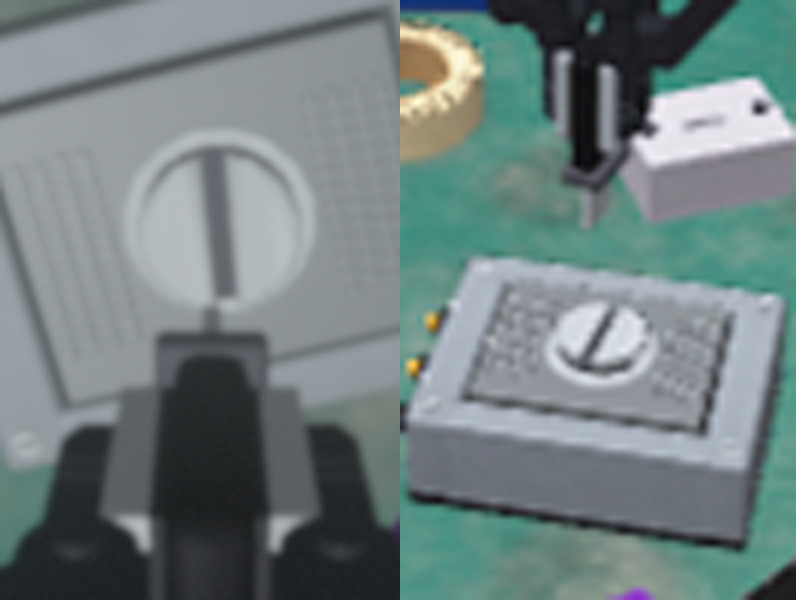

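The cover stays down and the slot runs from (215,150) to (227,295), about 4.7° behind the key yaw of −119.9, so it has turned about 91°. Locked; now return to the holder.

Call:
play_rows([
  [-4.8,-14.3,0,0,0,-0.64],
  [-4.8,-14.3,0,0,0,-0.64],
  [-4.8,-14.3,0,0,0,-0.64],
  [-4.8,-14.3,0,0,0,-0.64],
  [-4.8,-14.3,0,0,0,-0.64],
  [-4.8,-14.3,0,0,0,-0.64],
  [-4.8,-14.3,0,0,0,-0.64],
  [-4.8,-14.3,0,0,0,-0.64],
  [-4.8,-14.3,0,0,0,-0.64],
  [-4.8,-14.3,0,0,0,-0.64],
  [-4.8,-14.3,0,0,0,-0.64],
  [-5.2,-14.5,0,0,0,-0.59],
  [0,0,-10,0,0,0],
  [0,0,-20,0,0,0],
  [0,0,-20,0,0,0],
  [0,0,-15,0,0,0],
  [0,0,0,0,0,0],
  [0,0,0,0,0,0],
  [0,0,0,0,0,0],
])

```text
clock: 17.8
position: [472.5, -34.2, 105.8]
ee_rot: [-0.124, 0.992, -0.0, 0.0]
contact_force: [-0.1, -0.2, -0.1]
gripper_width: 9.2
grasp_force: 60.0
```

```bash
python3 st.py
python3 - <<'E'
from h import *
c=snap("wrist","wrist7");d=snap("side","side7")
f=lambda im,x,y,w,h,k:cv2.resize(im[y:y+h,x:x+w],None,fx=k,fy=k,interpolation=cv2.INTER_CUBIC)[...,::-1]
u,v=map(int,proj("side7",(472,-33,50)))
cv2.imwrite("pics/m7.png",np.hstack([f(c,199,139,100,150,4),f(d,u-25,v-37,50,75,8)]))
E
```

```text
17.8 [472.5  -34.18 105.78] [-0.11 -0.16 -0.12] [-0.009 -0.008 -0.033]
-165.7276241534656 [ 0.27  0.31 -0.55  0.   -0.71 -1.59]
```

View pics/m7.png

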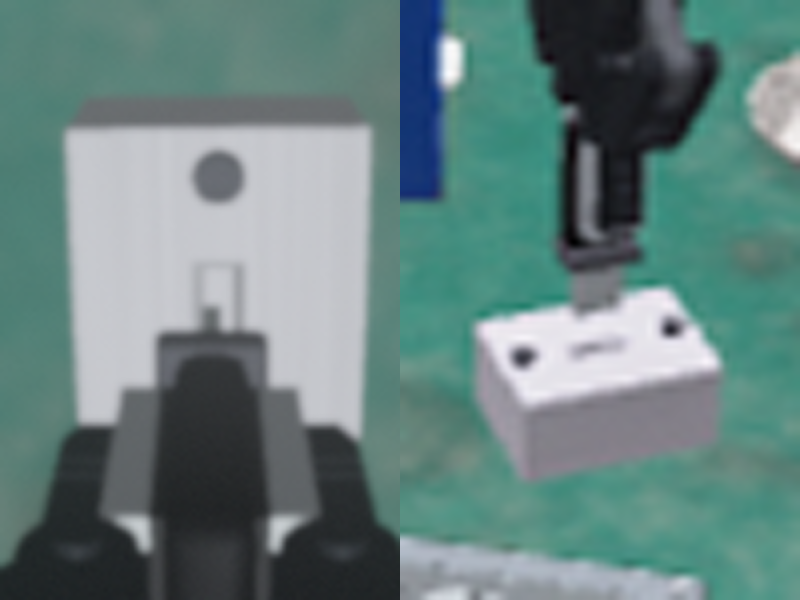

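The pocket is at columns 195–242 (centre 218.5) and the blade at 211. I work out the shift.

Run:
```python
from h import *
s=read_state();R=Ro.from_quat(s["ee_rot"]).as_matrix();t=s["position"]
for n,u,v,z in(("pocket far L",195,263,32),("pocket far R",242,263,32),("mid",218.5,300,32),("hold L",66,128,32),("hold R",371,128,32),("hold L2",76,420,32),("hold R2",364,420,32),("blade",211,310,45)):
    p=at("wrist7",199+(u+.5)/4-.5,139+(v+.5)/4-.5,z); print(n,p,(R.T@(p-t))[:2].round(2))
print(R[:,:2].round(3))
```

```text
pocket far L [462.4 -39.3  32. ] [11.48 -2.51]
pocket far R [460.5 -31.6  32. ] [11.43  5.42]
mid [467.8 -33.8  32. ] [4.89 1.48]
hold L [445.1 -65.5  32. ] [ 34.71 -23.64]
hold R [432.7 -16.9  32. ] [34.74 26.52]
hold L2 [496.1 -52.7  32. ] [-17.87 -23.81]
hold R2 [483.5  -3.   32. ] [-17.91  27.46]
blade [465.4 -35.7  45. ] [7.66 0.23]
[[-0.969 -0.247]
 [-0.247  0.969]
 [-0.002 -0.   ]]
```

Call:
play_rows([
  [-0.4,0.6,-4,0,0,0],
  [-0.4,0.5,-4,0,0,0],
  [0,0,0,0,0,0],
  [0,0,-3,0,0,0],
  [0,0,-2,0,0,0],
  [0,0,-2,0,0,0],
  [0,0,-2,0,0,0],
  [0,0,-2,0,0,0],
  [0,0,0,0,0,0],
])

```text
clock: 18.65
position: [471.0, -33.2, 85.8]
ee_rot: [-0.124, 0.992, -0.0, -0.0]
contact_force: [-0.1, -0.1, 0.1]
gripper_width: 9.4
grasp_force: 59.9
```

```bash
python3 st.py
```

```text
18.65 [471.   -33.22  85.84] [-0.11 -0.06  0.09] [-0.002  0.029 -0.054]
-165.752964616799 [ 0.27  0.34 -0.58 -0.   -0.65 -1.6 ]
```

In the pocket with no force (tip at about z = 25). Carry on down.

Call:
play_rows([
  [0,0,-3,0,0,0],
  [0,0,-3,0,0,0],
  [0,0,-3,0,0,0],
  [0,0,-2,0,0,0],
  [0,0,-2,0,0,0],
  [0,0,-1,0,0,0],
  [0,0,0,0,0,0],
  [0,0,0,0,0,0],
])

```text
clock: 19.32
position: [471.3, -33.2, 72.3]
ee_rot: [-0.124, 0.992, -0.0, -0.0]
contact_force: [0.2, 0.0, -0.4]
gripper_width: 9.2
grasp_force: 59.9
```

Call:
play_rows([
  [0,0,-0.5,0,0,0],
  [0,0,-0.5,0,0,0],
  [0,0,0,0,0,0],
  [0,0,0,0,0,0],
])

```text
clock: 19.65
position: [471.3, -33.2, 71.4]
ee_rot: [-0.124, 0.992, -0.0, 0.0]
contact_force: [-0.7, 0.6, -1.0]
gripper_width: 9.3
grasp_force: 59.9
```

Call:
play_rows([
  [0,0,-0.5,0,0,0],
  [0,0,-0.3,0,0,0],
  [0,0,0,0,0,0],
  [0,0,0,0,0,0],
])

```text
clock: 19.98
position: [471.3, -33.1, 71.2]
ee_rot: [-0.124, 0.992, -0.0, 0.0]
contact_force: [-2.2, 0.7, 5.0]
gripper_width: 9.3
grasp_force: 60.9
```

Call:
play_rows([
  [0,0,-0.4,0,0,0],
  [0,0,0,0,0,0],
  [0,0,0,0,0,0],
])

```text
clock: 20.23
position: [471.4, -33.1, 71.2]
ee_rot: [-0.124, 0.992, -0.0, 0.0]
contact_force: [-3.2, 0.5, 8.2]
gripper_width: 9.0
grasp_force: 61.5
```

Seated at the same height as at pick-up (71.2). Release and withdraw.

Call:
play_rows([
  [0,0,0.4,0,0,0],
  [0,0,0,0,0,0],
  [0,0,0,0,0,0],
  [0,0,0,0,0,0],
  [0,0,0,0,0,0],
  [0,0,0,0,0,0],
], gripper=0.4)

```text
clock: 20.73
position: [471.2, -33.2, 70.4]
ee_rot: [-0.124, 0.992, -0.0, -0.0]
contact_force: [0.3, -0.5, -0.0]
gripper_width: 33.7
grasp_force: 0.0
```

Call:
play_rows([
  [0,0,5,0,0,0],
  [0,0,10,0,0,0],
  [0,0,20,0,0,0],
  [0,0,20,0,0,0],
  [0,0,20,0,0,0],
  [0,0,25,0,0,0],
  [0,0,25,0,0,0],
  [0,0,25,0,0,0],
  [0,0,0,0,0,0],
  [0,0,0,0,0,0],
  [0,0,0,0,0,0],
  [0,0,0,0,0,0],
])

```text
clock: 21.73
position: [470.5, -33.3, 219.5]
ee_rot: [-0.124, 0.992, -0.0, -0.001]
contact_force: [-0.8, -0.3, 0.0]
gripper_width: 34.5
grasp_force: 0.0
```

```bash
python3 st.py
python3 - <<'E'
from h import *
c=snap("wrist","wrist8");d=snap("side","side8")
f=lambda im,x,y,w,h,k:cv2.resize(im[y:y+h,x:x+w],None,fx=k,fy=k,interpolation=cv2.INTER_CUBIC)[...,::-1]
u,v=map(int,proj("side8",(500,50,50)))
cv2.imwrite("pics/m8.png",np.hstack([f(c,205,130,80,120,5),f(d,u-40,v-60,80,120,5)]))
E
```

```text
21.7333 [470.46 -33.28 219.48] [-0.84 -0.26  0.01] [ 0.018 -0.013 -0.003]
-165.75971079785216 [ 0.27  0.16 -0.41 -0.   -1.01 -1.6 ]
```

View pics/m8.png

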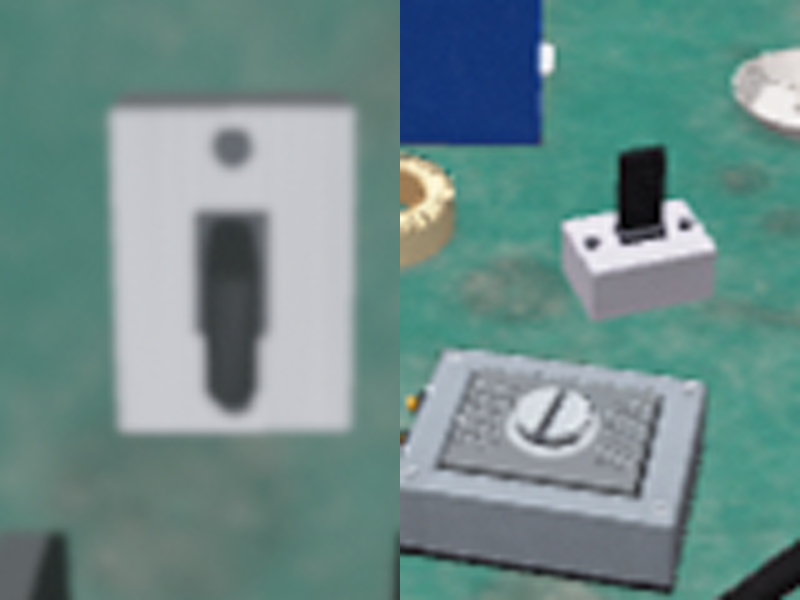

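The key stands upright with its collar on the holder at (640,235), and the cover is locked down with its slot turned at (552,415). I hand in the job.

```bash
python3 -c "
from h import *
print(job_done())"
```

```text
the job is handed in; nothing more can be done
None
```

The cover is locked down with its fastener turned about 91° clockwise, and the key is back upright and fully home in its holder. It took about 22 s; the highest force I read between key and box was about 15 N, I moved nothing else on the bench, and the job is handed in.

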